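# Load the night-light projector and hold its lever on the third click

## Task

Load the dotted maple rattle cube into the square pocket of the night-light projector so that it sits fully home, then swing the red lock bar shut over it as far as it goes. Then press the projector's blue spring paddle down past its first two clicks to the third, at the bottom of its travel, and finish while still holding it down there: do not let go. Leave the other toys where they are.

Things in the scene. Friction and masses are not known exactly. Their poses are not given: they have to be found in the camera images.
- cube_center (a point): Centre of the rattle cube: a loose 44 mm bare maple cube (about 65 g) with dark dots on its faces, flat on the table at the start; axes along its edges. It may start in any of the four places shared with the green block, the teether and the bell ball, at any yaw.
- projector: Night-light projector, a fixed box 150 mm (own x) by 260 mm (own y), flat top 60 mm above the table; origin at the centre of its underside. Own -x is its front, roughly towards the robot; z up. Birch half (own -y): pocket and lock bar; cream half (own +y): lever. An amber dome, 22 mm in radius, 20 mm high, is on the top at own (48, 6) mm. Placed and turned at random, then does not move.
- pocket_seat (a point): Where the cube's centre lies when fully home: middle of the square pocket, level with the box top (60 mm above the table). Pocket 48 mm square, 22 mm deep, 3 mm chamfer at the mouth, sides along the projector's x and y; a seated cube (any face down, any quarter turn) stands 22 mm out. Axes as the projector. Fingers closing along the projector's y have most room.
- lock_bar (a joint): Red lock bar turning level about an upright pivot behind the pocket: 0 = open, towards the projector's -y; 1.57 rad = shut at its stop, towards -x, knob over the pocket's middle (clockwise from above as it shuts). Starts at 0 to 0.35, stays where left; about 1 N at the knob moves it. 14 mm wide; underside 25, top 33 mm above the box top: 3 mm over a seated cube, blocked by one not home.
- lock_hinge (a point): On the lock bar's upright pivot axis, at the bar's underside, 62 mm behind the pocket's middle (projector +x). Axes as the projector.
- lock_knob (a point): Centre of the yellow upright round knob on the lock bar, 16 mm in diameter, 28 mm high (14 mm above and below this point), 62 mm from the pivot axis. Moves with the bar.
- press_lever (a joint): Spring lever with the blue paddle: 0 = at rest (raised), grows as it is pressed down. Clicks at 0.20, 0.39 and the third at 0.58 rad; hard stop at 0.60. Springs all the way back when let go. At the paddle it takes about 3 N near rest, 7 N at the third click, and 2 to 3 N more to get over each click; the third lies at the bottom of its travel.
- lever_hinge (a point): Centre of the lever's level hinge axis, 14 mm above the box top; the axis runs along the projector's y. The lever points from here to the projector's -x. Axes as the projector.
- paddle_top (a point): Middle of the upper face of the blue paddle (40 x 40 mm, 8 mm thick) at the lever's end: 85 mm along the lever from the hinge and 4 mm above the lever's line, which rises 0.55 rad above level at rest and is about level at the third click. It comes down about 47 mm on an arc and ends about 15 mm above the box top.
- green_block: Leave alone: a plain green painted wooden block, a 44 mm cube: NOT the one to load; origin at the centre of its underside.
- teether: Leave alone: a teal silicone teether ring lying flat, 72 mm across, 14 mm high; origin at the centre of its underside.
- bell_ball: Leave alone: a stainless steel bell ball, 50 mm across, standing on a small flat; origin at the centre of its underside.
- spinning_top: Leave alone: an orange plastic spinning top, 64 mm across, 67 mm high, standing on its flattened foot; origin at the centre of its underside.
- kaleidoscope: Leave alone: a clear acrylic kaleidoscope lying along its own y, 155 mm long, with square 48 mm metal end caps; origin at the centre of its underside.
Things that resemble listed ones, but are neither listed nor needed, are in the scene too. Several things look just like the part that bears cube_center: the one meant starts farthest to the robot's right.

How it is judged:
On the way, in this order (a step that is already met when the one before it is completed fails the run):
1. the rattle cube sits fully home in the pocket, let go (distance between cube_center and pocket_seat below 0.006 m and contact force between the fingers and rattle_cube below 0.1 N), for 0.2 s.
2. the lock bar is shut over the seated cube (distance between cube_center and pocket_seat below 0.006 m and value of joint lock_bar above 1.42 rad), for 0.2 s.
3. the paddle is pressed down to the third click (value of joint press_lever above 0.53 rad and contact force between the fingers and press_lever above 3 N), for 0.3 s.
At the end, for the whole second after the job is handed in: Cube centre within 6 mm of its seated place, lock bar beyond 1.42 of 1.57 rad, lever beyond 0.53 rad (on the third click) and the fingers pushing on the paddle with more than 3 N (all of step 2 and all of step 3); the arm keeps its last pose, push and grip.
It fails at once if another toy was moved by more than 30 mm (distance of any of green_block, teether, bell_ball, spinning_top, kaleidoscope from where it was at the start of the episode above 0.03 m).
It also fails if it takes over 70 s, if anything falls off the work surface, if the arm or the gripper's body presses on something with over 40 N, if the wrist force passes 120 N, or if a joint passes its speed limit or range.

## Robot

A 6-joint arm with a two-finger parallel gripper is mounted at the origin on the work surface. World frame = base frame: x ahead of the robot, y to its left, z up, the work surface at z = 0. Lengths are in m, angles in rad, forces in N, time in s.
With the tool pointing down it reaches from about 0.375 to 0.925 m from the base axis. Payload 5.7 kg.
Tool frame: the origin (TCP) lies at the very end of the fingers, on their centre line; the grasp point (between the pads) lies 19 mm behind it; z points along the fingers, y is the line along which they close (so a half turn about z gives the same grasp; the last joint's range is limited). The gripper opens to 85 mm and grips with 20 to 120 N. Pads are 22 mm wide; open, the fingers measure 114 mm over their backs; the gripper's body (76 mm by 85 mm) begins 54 mm behind the grasp point. The pads swing forward as they close: fully open they stand 13 mm farther back than shut.
Start: joints at [1.117, 0.359, 1.51, -0, 1.272, -0.115], TCP at [0.199, 0.566, 0.231] pointing down, gripper open.
Joint ranges: [-2.97, 2.97], [-1.01, 2.36], [0.21, 2.38], [-0.96, 4.11], [0.2, 2.71], [-2.98, 2.98]. Speed limits (rad/s): [2.39, 2.39, 3.14, 3.14, 3.14, 3.14].

## Interface

Orientations are given as a 3x3 rotation matrix whose columns are the frame's x, y, z axes.
In Python, from workcell import * gives the robot as it stands. The module is installed in compiled form; this text tells all that it offers.
- The arm moves only by the tool send_rows, never from a script. Its argument "commands" is a list of rows, each a list of 6 numbers: the shift along the tool's x, y, z in units of 30 cm (1.0 is 30 cm), then the turn, a rotation vector about the tool's x, y, z in units of pi/2 rad (1.0 is pi/2 rad). A call has 1 to 20 rows; each row shifts and turns the commanded pose from where the row before left it, along the tool's axes as they then stand; what a row does not reach is not made up. A row lasts 1/10 s, in which the tool goes at most 50 mm and 8.59 degrees, less where a joint would pass 70% of its speed; a pose out of reach is approached as far as the arm can. A call with a number of a shift or a turn outside -1 to 1 is refused whole. A call with a gripper value outside its range is refused whole. "gripper" is the opening, from 0 (shut) to 1 (fully open), set as the call begins (left out, the last holds). The fingers move at their own pace and stop on an object; "newtons" is the grip in N (left out, the last holds). Time passes only in rows, so rows that do not move let the fingers close. It gives the time, the measured TCP pose, the force, the opening and the grip force at its end, in the units of the state.
- read_state(): the state, without advancing time (a new reading comes with each control period).
- get_image(name): name is "side" or "top"; returns a dict with "image" (420x560x3 uint8, red, green, blue), "z_map" (420x560 float32, m along the optical axis (not along the pixel's ray), 0 where there is no reading), "mtx" (3x3 intrinsics, pixels), "cam_to_world" (4x4, takes a point from camera to world coordinates). Camera axes: x right, y down, z forward; pixel columns grow to the right and rows downward; lengths in m; the calibration is good to about 2 mm. A picture is of the moment at which its call begins.
- hand_in(): hands the job in; it is judged then, once.
The state is a dict: "time": time; "qpos": joint angles; "dq": joint speeds; "tau": joint torques, N m; "ee_pos": TCP position; "orientation": TCP orientation; "contact_force": force on the tool from outside, world axes, zero at the start; "torque": the same for the moment, N m; "opening": finger opening in m; "finger_force": force on a finger pad.
Only numpy, scipy, OpenCV 4.12 (cv2) and the standard library are available. Lean on these libraries where they do the work, as an engineer would, in place of code of your own. Each camera call takes 0.05 s, during which the arm holds its last target. There are 200 camera calls.

## Working session

There is one attempt and no reset: what is moved stays moved. The work goes in short steps, Python scripts to look and compute and a tool call to move; the robot and the scene stay as the last step left them, time stands still between calls to the robot, and variables do not carry over. Pictures are saved under pics/ and viewed, at most 10 in all, crops included, and the job is handed in when it is done.

Besides the shell and the picture viewer there is one more tool, called after "Emit:" by a JSON object that holds its "name" and its "arguments". send_rows: Moves the arm, as the interface text tells. Shifts and turns lie within -1 to 1; 1 stands for 30 cm of shift or pi/2 rad of turn. Its arguments: {"type":"object","properties":{"commands":{"type":"array","items":{"type":"array","items":{"type":"number","minimum":-1,"maximum":1}}},"gripper":{"type":"number"},"newtons":{"type":"number"}},"required":["commands"]}

```bash
mkdir -p pics
cat > h.py <<'E'
from workcell import *
import numpy as np, cv2
def grab(n):
    d=get_image(n); np.savez(''+n+'.npz',**d); return d
def load(n): return dict(np.load(''+n+'.npz'))
def pts(d):
    z=d['z_map']; K=d['mtx']; v,u=np.mgrid[:z.shape[0],:z.shape[1]]
    c=np.stack([(u-K[0,2])/K[0,0]*z,(v-K[1,2])/K[1,1]*z,z],-1)
    T=d['cam_to_world']; return c@T[:3,:3].T+T[:3,3]
def ray(d,u,v,h):
    K=d['mtx'];T=d['cam_to_world']; r=T[:3,:3]@np.array([(u-K[0,2])/K[0,0],(v-K[1,2])/K[1,1],1]); o=T[:3,3]
    return o+r*(h-o[2])/r[2]
def save(n,im): cv2.imwrite('pics/'+n,cv2.cvtColor(im,cv2.COLOR_RGB2BGR))
E
python3 - <<'E'
from h import *
for n in('top','side'):
    d=grab(n); save(n+'1.png',d['image']); print(n,d['cam_to_world'].round(3).tolist(),d['mtx'][0,0])
s=read_state(); print(s)
E
```

```text
top [[-0.001, -0.996, 0.089, 0.515], [-1.0, 0.001, -0.002, 0.036], [0.002, -0.089, -0.996, 1.155], [0.0, 0.0, 0.0, 1.0]] 471.3826939059655
side [[0.877, -0.362, 0.315, 0.211], [-0.48, -0.646, 0.594, -0.691], [-0.011, -0.672, -0.74, 0.994], [0.0, 0.0, 0.0, 1.0]] 424.1579995265805
{'time': 0.1, 'qpos': array([ 1.11693151e+00,  3.59397562e-01,  1.51132531e+00, -1.75244822e-05,
        1.27248795e+00, -1.15119485e-01]), 'dq': array([-0.0009294 , -0.0007958 , -0.00217128, -0.00031642,  0.00108088,
        0.00165651]), 'tau': array([-3.98498678e-04, -5.28652346e+01, -2.79348993e+01, -5.45450821e-04,
        5.03838775e-03, -1.56038499e-06]), 'ee_pos': array([0.19913883, 0.56534604, 0.2305583 ]), 'orientation': array([[-9.43173997e-01,  3.32298553e-01, -6.94419319e-04],
       [ 3.32299236e-01,  9.43172880e-01, -1.46168902e-03],
       [ 1.69240323e-04, -1.60938208e-03, -9.99998691e-01]]), 'contact_force': array([-0.31952359, -0.69175698, -0.34743157]), 'torque': array([-0.03278276,  0.01307507, -0.02258376]), 'finger_force': 0.0, 'opening': 0.08552814061545945}
```

View pics/top1.png

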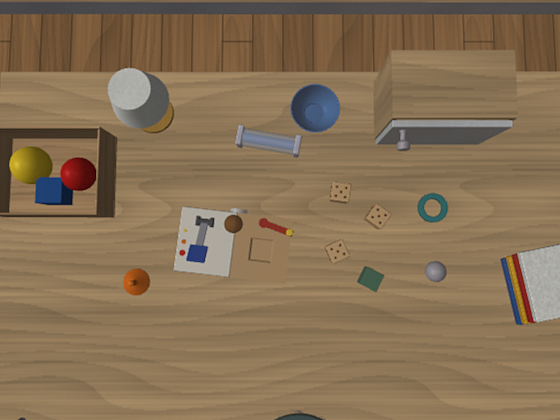

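View pics/side1.png

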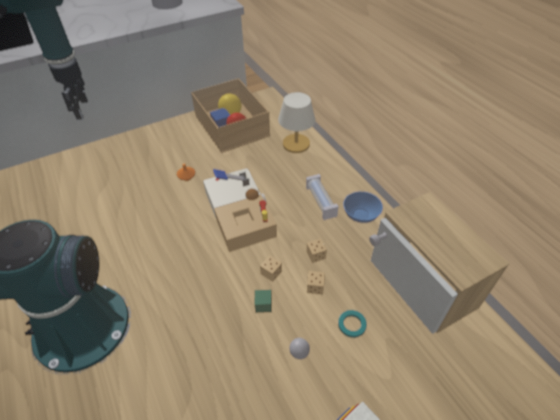

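The top view shows three dotted cubes at (340,192), (377,216) and (337,251). World −y is image right, so the one farthest to the robot's right is (377,216). The projector is centred near (233,245): pocket at (261,250), red bar running from (263,223) to its yellow knob at (290,232), and blue paddle at (197,254). The side view shows the same three cubes at (316,250), (316,283) and (271,267).

Run:
```python
from h import *
t=load('top'); s=load('side')
save('crop1.png',np.hstack([cv2.resize(t['image'][170:280,170:410],None,fx=3.3,fy=3.3,interpolation=cv2.INTER_CUBIC)]))
for n,d in(('top',t),('side',s)):
    P=pts(d); z=P[...,2]
    print(n,'table z',np.median(z[(abs(P[...,0]-.45)<.05)&(abs(P[...,1])<.3)]))
    # cubes & things: tops at 36..52mm
    m=((z>.036)&(z<.052)&(P[...,0]>.3)&(P[...,0]<.8)&(abs(P[...,1])<.45)).astype(np.uint8)
    k,lab,st,c=cv2.connectedComponentsWithStats(m)
    for i in range(1,k):
        if st[i,4]<60: continue
        q=P[lab==i]; zt=np.median(q[:,2]); 
        q=q[abs(q[:,2]-np.percentile(q[:,2],70))<.003]
        r=cv2.minAreaRect((q[:,:2]*1000).astype(np.float32)); print(' comp',c[i].round(),st[i,4],'z',zt.round(4),np.array(r[0]).round(1),np.array(r[1]).round(1),round(r[2],1))
    m=((z>.056)&(z<.064)&(P[...,0]>.4)&(P[...,0]<.7)&(abs(P[...,1]-.13)<.2)).astype(np.uint8)
    k,lab,st,c=cv2.connectedComponentsWithStats(m); i=1+st[1:,4].argmax(); q=P[lab==i]
    r=cv2.minAreaRect((q[:,:2]*1000).astype(np.float32)); print(' box',c[i].round(),'z',np.median(q[:,2]).round(4),r)
    hsv=cv2.cvtColor(d['image'],cv2.COLOR_RGB2HSV)
    near=(P[...,0]>.42)&(P[...,0]<.75)&(abs(P[...,1]-.12)<.22)&(z>.05)
    for nm,lo,hi in(('blue',(105,120,40),(130,255,255)),('yellow',(20,180,120),(33,255,255)),('red',(0,190,80),(6,255,255))):
        m=cv2.inRange(hsv,lo,hi)*near.astype(np.uint8); k,lab,st,c=cv2.connectedComponentsWithStats(m)
        for i in range(1,k):
            if st[i,4]>8: q=P[lab==i]; print(' ',nm,c[i].round(1),st[i,4],np.median(q,0).round(4),q.min(0).round(3),q.max(0).round(3))
```

```text
top table z 0.0012311264185376203
 comp [268. 139.] 1001 z 0.0443 [765.9  74.5] [153.9  46.9] 80.2
 comp [315. 128.] 74 z 0.0478 [791.1 -39.7] [15.9 78.7] 1.2
 comp [384. 137.] 62 z 0.0439 [ 769.1 -203.3] [61.3 27.1] 52.6
 comp [432. 140.] 87 z 0.0459 [ 761.7 -315.2] [  1.2 115.6] 0.0
 comp [340. 191.] 347 z 0.0435 [639.6 -97. ] [43.6 43.7] 82.2
 comp [378. 215.] 354 z 0.0431 [ 581.9 -186.1] [43.9 43.6] 52.7
 comp [260. 249.] 351 z 0.0385 [502.4  91.4] [47.4 47.9] 83.3
 comp [337. 251.] 353 z 0.0437 [499.3 -87.8] [43.5 43.5] 23.9
 comp [437. 271.] 234 z 0.043 [ 450.3 -322.4] [32.  34.8] 70.7
 comp [371. 278.] 362 z 0.0436 [ 434.5 -166.9] [43.8 43.8] 62.9
 comp [135. 281.] 163 z 0.0391 [427.8 386.1] [34.8 36.7] 21.8
 box [233. 246.] z 0.0598 ((514.990234375, 154.81027221679688), (259.7857360839844, 150.09817504882812), 83.22954559326172)
  blue [196.6 253.2] 279 [0.4954 0.2257 0.1232] [0.478 0.036 0.112] [0.515 0.246 1.155]
  yellow [288.8 232.1] 34 [0.5409 0.0249 0.1201] [0.534 0.018 0.094] [0.548 0.031 0.123]
  red [181.9 252.4] 17 [0.4965 0.2715 0.0606] [0.492 0.036 0.056] [0.515 0.276 1.155]
side table z -0.0008364519247694435
 comp [244. 135.] 162 z 0.0437 [677.9 445.3] [  8.5 198.4] 89.8
 comp [321. 193.] 415 z 0.0422 [762.7  67.1] [153.9  49. ] 80.5
 comp [243. 215.] 97 z 0.0417 [512.2 100.5] [28.8 56. ] 46.3
 comp [250. 235.] 186 z 0.0441 [494.6  20.7] [ 29.9 151.9] 72.8
 comp [316. 247.] 207 z 0.0415 [ 636.8 -104.2] [45.3 42.8] 80.5
 comp [405. 291.] 311 z 0.0437 [ 758.9 -323.9] [247.4   6. ] 89.7
 comp [271. 265.] 239 z 0.0413 [496.  -95.6] [45.2 42.5] 24.6
 comp [316. 279.] 251 z 0.0413 [ 579.3 -192.9] [45.5 43.4] 54.0
 comp [262. 298.] 286 z 0.0414 [ 431.2 -174.5] [44.7 43.9] 62.1
 comp [299. 346.] 200 z 0.0417 [ 448.  -330.2] [30.6 28.2] 14.5
 box [237. 206.] z 0.0578 ((512.39404296875, 147.3539276123047), (261.36029052734375, 150.37835693359375), 83.19599151611328)
```

View pics/crop1.png

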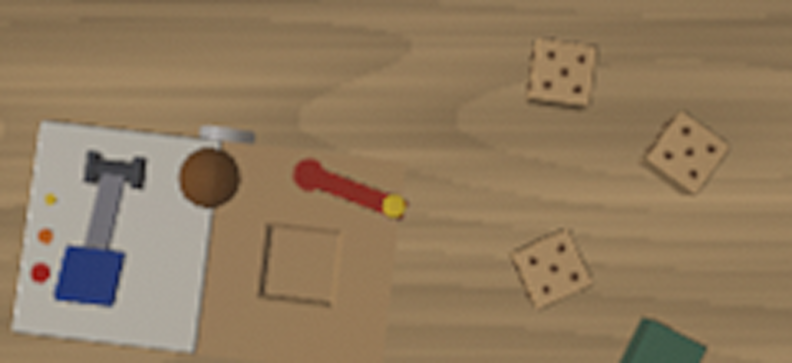

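The crop confirms it: the dotted cube at crop (687,153), which is top (377,216), is plain maple, lies farthest to the robot's right of the three, and is the one to load. The two views disagree by about 7 mm in y, so I'll hover first and calibrate against the gripper.

```bash
cat >> h.py <<'E'
def plan(p,w,tilt=None):
    s=read_state(); R=s['orientation']; c=np.deg2rad(w)
    y=np.array([np.cos(c),np.sin(c),0]); z=np.array([0,0,-1.]); T=np.stack([np.cross(y,z),y,z],1)
    rv=cv2.Rodrigues(R.T@T)[0].ravel(); n=max(1,int(np.ceil(np.linalg.norm(rv)/.145)))
    d=T.T@(np.array(p)-s['ee_pos'])/.3
    print('t',s['time'].__round__(2),'rot rows',n,'each',(rv/n/(np.pi/2)).round(4),'| shift total',d.round(4),'rows>=',np.linalg.norm(d)/.1667)
E
python3 -c "
from h import *
plan([.581,-.189,.2],52.7)"
```

```text
t 0.1 rot rows 3 each [-0.0003  0.      0.0663] | shift total [-2.5363 -1.2289  0.1019] rows>= 16.917487797037197
```

Emit:
{"name": "send_rows", "arguments": {"commands": [[0, 0, 0, 0, 0, 0.0663], [0, 0, 0, 0, 0, 0.0663], [0, 0, 0, 0, 0, 0.0663], [-0.149, -0.0723, 0.006, 0, 0, 0], [-0.149, -0.0723, 0.006, 0, 0, 0], [-0.149, -0.0723, 0.006, 0, 0, 0], [-0.149, -0.0723, 0.006, 0, 0, 0], [-0.149, -0.0723, 0.006, 0, 0, 0], [-0.149, -0.0723, 0.006, 0, 0, 0], [-0.149, -0.0723, 0.006, 0, 0, 0], [-0.149, -0.0723, 0.006, 0, 0, 0], [-0.149, -0.0723, 0.006, 0, 0, 0], [-0.149, -0.0723, 0.006, 0, 0, 0], [-0.149, -0.0723, 0.006, 0, 0, 0], [-0.149, -0.0723, 0.006, 0, 0, 0], [-0.149, -0.0723, 0.006, 0, 0, 0], [-0.149, -0.0723, 0.006, 0, 0, 0], [-0.149, -0.0723, 0.006, 0, 0, 0], [-0.149, -0.0723, 0.006, 0, 0, 0], [-0.149, -0.0723, 0.006, 0, 0, 0]], "gripper": 1}}

```text
time: 2.1
ee_pos: [0.5805, -0.19, 0.2002]
orientation: [[-0.795, 0.607, -0.001], [0.607, 0.795, 0.0], [0.001, -0.0, -1.0]]
contact_force: [1.0, 0.1, 0.2]
opening: 0.0853
finger_force: 0.0
```

Run:
```python
from h import *
plan([.581,-.189,.1],52.7)
a=grab('side'); b=grab('top')
print(read_state()['ee_pos'])
# points on the gripper, in side view: lowest points near TCP
for n,d in(('side',a),('top',b)):
    P=pts(d); m=(P[...,2]>.19)&(P[...,2]<.25)&(np.hypot(P[...,0]-.581,P[...,1]+.189)<.09)
    q=P[m]; print(n,m.sum(), q.min(0).round(4) if len(q) else '')
    if len(q):
        c,sn=np.cos(np.deg2rad(52.7)),np.sin(np.deg2rad(52.7)); e=q-read_state()['ee_pos']; u=e[:,0]*c+e[:,1]*sn; v=-e[:,0]*sn+e[:,1]*c
        for lab,mm in(('+',u>.02),('-',u<-.02)):
            if mm.sum()>3: print(lab,mm.sum(),'u',np.percentile(u[mm],[2,50,98]).round(4),'v',np.percentile(v[mm],[2,50,98]).round(4),'z',np.percentile(e[mm,2],[2,50,98]).round(4))
im=np.vstack([cv2.resize(a['image'][170:310,220:400],(720,560))]); save('side2.png',im)
```

```text
t 2.1 rot rows 1 each [-0.0001 -0.0005 -0.0004] | shift total [0.0008 0.0035 0.334 ] rows>= 2.003664081257568
[ 0.58316313 -0.19411987  0.20013307]
side 40 [ 0.5404 -0.2438  0.2156]
- 40 u [-0.059  -0.0559 -0.0486] v [-0.0058  0.0042  0.0146] z [0.0159 0.0242 0.0367]
top 19 [ 0.6036 -0.1614  0.2205]
+ 19 u [0.044  0.0489 0.0574] v [-0.0019  0.0077  0.0082] z [0.0206 0.0306 0.0488]
```

View pics/side2.png

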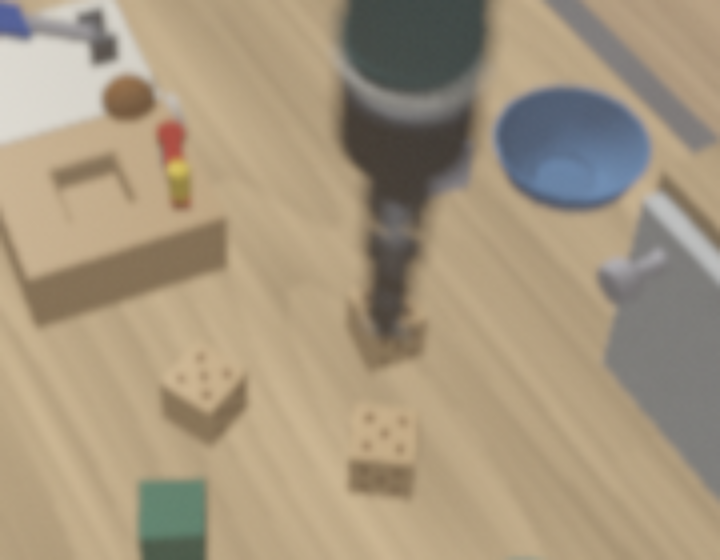

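The side crop shows the gripper over the target cube, with one finger tip at crop (387,325); the pocket at crop (92,190) is empty. I'll go down partway, settle and recheck.

Emit:
{"name": "send_rows", "arguments": {"commands": [[0, 0, 0.11, 0, 0, 0], [0, 0, 0.11, 0, 0, 0], [0, 0, 0.11, 0, 0, 0], [0, 0, 0, 0, 0, 0], [0, 0, 0, 0, 0, 0], [0, 0, 0, 0, 0, 0]]}}

```text
time: 2.8
ee_pos: [0.5815, -0.1883, 0.1035]
orientation: [[-0.796, 0.606, 0.002], [0.606, 0.796, -0.001], [-0.003, 0.001, -1.0]]
contact_force: [0.4, 0.0, 1.3]
opening: 0.0853
finger_force: 0.0
```

Run:
```python
from h import *
plan([.581,-.189,.022],52.7)
a=grab('side'); b=grab('top'); E=read_state()['ee_pos']; print(E)
c,sn=np.cos(np.deg2rad(52.7)),np.sin(np.deg2rad(52.7))
for n,d in(('side',a),('top',b)):
    P=pts(d); e=P-E; u=e[...,0]*c+e[...,1]*sn; v=-e[...,0]*sn+e[...,1]*c
    m=(np.hypot(u,v)<.09)&(e[...,2]>-.02)&(e[...,2]<.05)
    for lab,mm in(('+',m&(u>.0)),('-',m&(u<0))):
        if mm.sum()>3: print(n,lab,mm.sum(),'u',np.percentile(u[mm],[2,50,98]).round(4),'v',np.percentile(v[mm],[2,50,98]).round(4),'z',np.percentile(e[mm,2],[2,50,98]).round(4))
```

```text
t 2.8 rot rows 1 each [0.0003 0.0017 0.0001] | shift total [-2.000e-04 -2.900e-03  2.717e-01] rows>= 1.629671632314494
[ 0.58163523 -0.18847105  0.10377517]
side - 26 u [-0.0611 -0.0583 -0.0509] v [-0.0104 -0.0019  0.0091] z [0.0134 0.0254 0.0396]
top + 12 u [0.0462 0.0509 0.0594] v [0.0047 0.0115 0.0119] z [0.0198 0.0285 0.0433]
```

Emit:
{"name": "send_rows", "arguments": {"commands": [[0, -0.004, 0.1, 0, 0, 0], [0, 0, 0.1, 0, 0, 0], [0, 0, 0.086, 0, 0, 0], [0, 0, 0, 0, 0, 0], [0, 0, 0, 0, 0, 0]]}}

```text
time: 3.4
ee_pos: [0.5801, -0.1892, 0.0169]
orientation: [[-0.795, 0.606, 0.001], [0.606, 0.795, -0.0], [-0.001, 0.0, -1.0]]
contact_force: [0.2, -0.4, 0.6]
opening: 0.0855
finger_force: 0.0
```

Emit:
{"name": "send_rows", "arguments": {"commands": [[0, 0, 0, 0, 0, 0], [0, 0, 0, 0, 0, 0], [0, 0, 0, 0, 0, 0], [0, 0, 0, 0, 0, 0], [0, 0, 0, 0, 0, 0], [0, 0, 0, 0, 0, 0], [0, 0, 0, 0, 0, 0], [0, 0, 0, 0, 0, 0]], "gripper": 0, "newtons": 40}}

```text
time: 4.2
ee_pos: [0.5805, -0.1894, 0.0174]
orientation: [[-0.795, 0.606, 0.002], [0.606, 0.795, -0.001], [-0.002, 0.001, -1.0]]
contact_force: [-1.6, -0.4, 7.0]
opening: 0.043
finger_force: 41.5
```

Emit:
{"name": "send_rows", "arguments": {"commands": [[0, 0, -0.05, 0, 0, 0], [0, 0, -0.1, 0, 0, 0], [0, 0, -0.12, 0, 0, 0], [0, 0, -0.12, 0, 0, 0], [0, 0, -0.12, 0, 0, 0], [0, 0, 0, 0, 0, 0], [0, 0, 0, 0, 0, 0]]}}

```text
time: 4.9
ee_pos: [0.5801, -0.1893, 0.1708]
orientation: [[-0.795, 0.606, 0.003], [0.606, 0.795, -0.001], [-0.003, 0.001, -1.0]]
contact_force: [-0.5, -0.7, -1.3]
opening: 0.0435
finger_force: 40.9
```

Run:
```python
from h import *
plan([.501,.089,.17],83.2)
```

```text
t 4.9 rot rows 4 each [-0.      0.0005 -0.0848] | shift total [0.3716 0.8898 0.0027] rows>= 5.784315227837872
```

Emit:
{"name": "send_rows", "arguments": {"commands": [[0, 0, 0, 0, 0, -0.0848], [0, 0, 0, 0, 0, -0.0848], [0, 0, 0, 0, 0, -0.0848], [0, 0, 0, 0, 0, -0.0848], [0.053, 0.127, 0, 0, 0, 0], [0.053, 0.127, 0, 0, 0, 0], [0.053, 0.127, 0, 0, 0, 0], [0.053, 0.127, 0, 0, 0, 0], [0.053, 0.127, 0, 0, 0, 0], [0.053, 0.127, 0, 0, 0, 0], [0.053, 0.127, 0, 0, 0, 0], [0, 0, 0, 0, 0, 0], [0, 0, 0, 0, 0, 0], [0, 0, 0, 0, 0, 0]]}}

```text
time: 6.3
ee_pos: [0.5003, 0.0883, 0.1683]
orientation: [[-0.993, 0.118, -0.001], [0.118, 0.993, -0.001], [0.001, -0.001, -1.0]]
contact_force: [-0.3, -0.0, -1.0]
opening: 0.0429
finger_force: 41.1
```

Run:
```python
from h import *
plan([.501,.0878,.1],83.2)
a=grab('side'); E=read_state()['ee_pos']; print(E)
save('side3.png',cv2.resize(a['image'][130:270,170:350],(720,560)))
# cube in hand, side view: maple coloured points near TCP
P=pts(a); e=P-E; c,sn=np.cos(np.deg2rad(83.2)),np.sin(np.deg2rad(83.2)); u=e[...,0]*c+e[...,1]*sn; v=-e[...,0]*sn+e[...,1]*c
m=(abs(u)<.05)&(abs(v)<.05)&(e[...,2]<.04)&(e[...,2]>-.045)
hsv=cv2.cvtColor(a['image'],cv2.COLOR_RGB2HSV); m&=(hsv[...,1]>50)&(hsv[...,2]>90)
print(m.sum()); 
for n,x in(('u',u),('v',v),('z',e[...,2])): print(n,np.percentile(x[m],[1,5,50,95,99]).round(4))
ys,xs=np.where(m); print(xs.min(),xs.max(),ys.min(),ys.max())
```

```text
t 6.3 rot rows 1 each [-0.0005 -0.0007  0.0001] | shift total [-0.0024 -0.0014  0.2276] rows>= 1.365666248050148
[0.50059414 0.08802616 0.16843223]
190
u [-0.0387 -0.0299 -0.0231  0.0105  0.019 ]
v [-0.0203 -0.0176  0.0134  0.0228  0.023 ]
z [-0.0196 -0.016   0.0093  0.0253  0.0262]
230 249 178 201
```

View pics/side3.png

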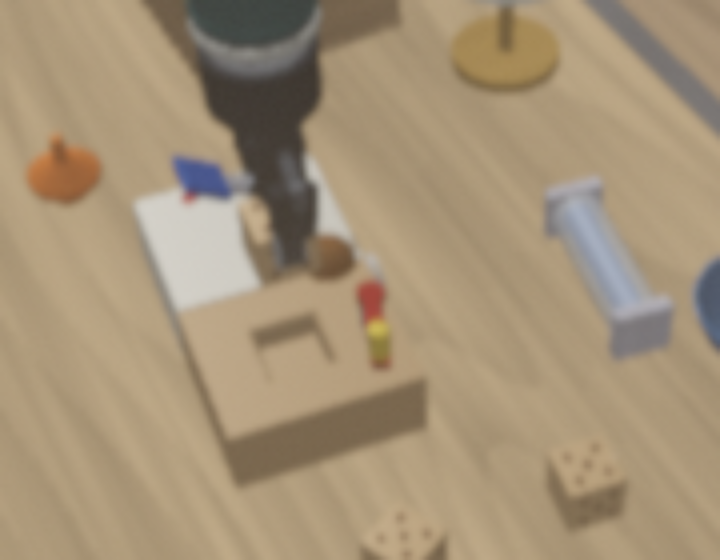

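The side crop shows the cube held square in the fingers at crop (258,240), in line with the empty pocket at crop (292,345). I'll lower it.

Emit:
{"name": "send_rows", "arguments": {"commands": [[-0.002, -0.001, 0.1, 0, 0, 0], [0, 0, 0.1, 0, 0, 0], [0, 0, 0.06, 0, 0, 0], [0, 0, 0.02, 0, 0, 0], [0, 0, 0, 0, 0, 0], [0, 0, 0, 0, 0, 0]]}}

```text
time: 6.95
ee_pos: [0.502, 0.0881, 0.0855]
orientation: [[-0.993, 0.119, 0.001], [0.119, 0.993, -0.0], [-0.001, 0.0, -1.0]]
contact_force: [0.5, 0.6, -0.9]
opening: 0.043
finger_force: 41.1
```

Emit:
{"name": "send_rows", "arguments": {"commands": [[0, 0, 0.02, 0, 0, 0], [0, 0, 0.02, 0, 0, 0], [0, 0, 0, 0, 0, 0], [0, 0, 0, 0, 0, 0]]}}

```text
time: 7.35
ee_pos: [0.5009, 0.0887, 0.0728]
orientation: [[-0.993, 0.118, -0.0], [0.118, 0.993, -0.0], [0.0, -0.0, -1.0]]
contact_force: [-0.2, -0.5, -0.8]
opening: 0.0437
finger_force: 41.1
```

Emit:
{"name": "send_rows", "arguments": {"commands": [[0, 0, 0.015, 0, 0, 0], [0, 0, 0.015, 0, 0, 0], [0, 0, 0, 0, 0, 0], [0, 0, 0, 0, 0, 0]]}}

```text
time: 7.75
ee_pos: [0.5009, 0.0886, 0.0636]
orientation: [[-0.993, 0.118, -0.001], [0.118, 0.993, -0.0], [0.001, -0.0, -1.0]]
contact_force: [-0.4, 0.5, -1.6]
opening: 0.0435
finger_force: 41.1
```

Emit:
{"name": "send_rows", "arguments": {"commands": [[0, 0, 0.01, 0, 0, 0], [0, 0, 0.007, 0, 0, 0], [0, 0, 0, 0, 0, 0], [0, 0, 0, 0, 0, 0]]}}

```text
time: 8.15
ee_pos: [0.501, 0.0886, 0.0587]
orientation: [[-0.993, 0.118, -0.0], [0.118, 0.993, -0.0], [0.0, -0.0, -1.0]]
contact_force: [0.2, -0.1, -0.9]
opening: 0.0436
finger_force: 41.1
```

Emit:
{"name": "send_rows", "arguments": {"commands": [[0, 0, 0, 0, 0, 0], [0, 0, 0, 0, 0, 0], [0, 0, 0, 0, 0, 0], [0, 0, 0, 0, 0, 0], [0, 0, 0, 0, 0, 0], [0, 0, -0.1, 0, 0, 0], [0, 0, -0.15, 0, 0, 0], [0, 0, -0.15, 0, 0, 0], [-0.15, 0, 0, 0, 0, 0], [-0.15, 0, 0, 0, 0, 0], [-0.15, 0, 0, 0, 0, 0], [0, 0, 0, 0, 0, 0]], "gripper": 1}}

```text
time: 9.35
ee_pos: [0.6414, 0.0716, 0.1791]
orientation: [[-0.993, 0.119, 0.006], [0.119, 0.993, -0.0], [-0.006, 0.0, -1.0]]
contact_force: [-0.8, 0.6, 0.4]
opening: 0.0852
finger_force: 0.0
```

Run:
```python
from h import *
for n in('side','top'):
    d=grab(n); P=pts(d); q=(d['image']); z=P[...,2]
    m=(abs(P[...,0]-.501)<.035)&(abs(P[...,1]-.088)<.035)&(z>.072)&(z<.1); q=P[m]
    print(n,len(q),np.median(q[:,2]) if len(q) else '', cv2.minAreaRect((q[:,:2]*1000).astype(np.float32)) if len(q) else '')
    if n=='top': save('top2.png',cv2.resize(d['image'][180:290,160:320],(800,550)))
```

```text
side 198 0.0788864677933252 ((499.63055419921875, 84.73194885253906), (50.24980545043945, 44.286834716796875), 84.52667999267578)
top 375 0.08169618920503363 ((502.5517883300781, 91.22541046142578), (44.14745330810547, 43.90977096557617), 84.23729705810547)
```

View pics/top2.png

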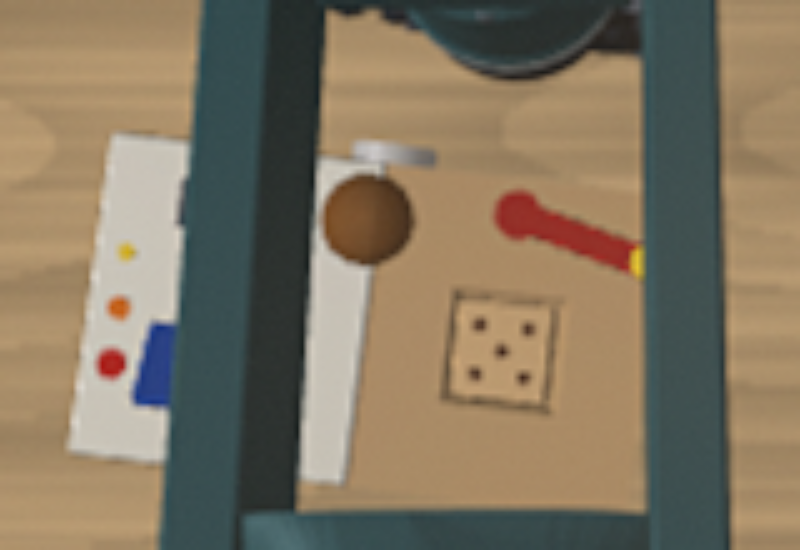

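The cube is home: the top crop shows it at (502,350) inside an even pocket gap, with its top 22 mm above the box. Next is the lock bar, so I'll cage the knob.

Run:
```python
from h import *
plan([.5403,.0231,.16],120)
w=np.deg2rad(120); ty=np.array([np.cos(w),np.sin(w)]); tx=np.array([ty[1]*-1,ty[0]])
z=np.array([0,0,-1.]); y=np.array([*ty,0]); tx=np.cross(y,z)[:2]
a=np.deg2rad(-6.8); X=np.array([np.cos(a),np.sin(a)]); Y=np.array([-X[1],X[0]])
H=np.array([.501,.0882])+.062*X
k=lambda t:H+.062*(-Y*np.cos(t)-X*np.sin(t))
ts=np.linspace(.25,1.57,13); K=[k(t) for t in ts]
for i in range(12): d=K[i+1]-K[i]; print([round(float(d@tx)/.3,4),round(float(d@ty)/.3,4)])
print(K[0],K[-1],'Y in tool',Y@tx,Y@ty)
```

```text
t 9.45 rot rows 5 each [ 0.     -0.0002 -0.0818] | shift total [0.3566 0.0159 0.0602] rows>= 2.171754253022217
[0.0133, 0.0184]
[0.0112, 0.0198]
[0.0089, 0.0209]
[0.0066, 0.0218]
[0.0041, 0.0223]
[0.0017, 0.0227]
[-0.0008, 0.0227]
[-0.0033, 0.0225]
[-0.0058, 0.022]
[-0.0081, 0.0212]
[-0.0104, 0.0202]
[-0.0126, 0.0189]
[0.54021989 0.02302517] [0.50099417 0.08815097] Y in tool -0.5990235985155856 0.8007313709487336
```

Emit:
{"name": "send_rows", "arguments": {"commands": [[0, 0, 0, 0, 0, -0.0818], [0, 0, 0, 0, 0, -0.0818], [0, 0, 0, 0, 0, -0.0818], [0, 0, 0, 0, 0, -0.0818], [0, 0, 0, 0, 0, -0.0818], [0.12, 0.005, 0, 0, 0, 0], [0.12, 0.005, 0.03, 0, 0, 0], [0.117, 0.006, 0.03, 0, 0, 0], [0, 0, 0, 0, 0, 0], [0, 0, 0, 0, 0, 0], [0, 0, 0, 0, 0, 0]], "gripper": 0.6}}

```text
time: 10.55
ee_pos: [0.5407, 0.0236, 0.1614]
orientation: [[-0.866, -0.501, 0.002], [-0.501, 0.866, -0.0], [-0.001, -0.001, -1.0]]
contact_force: [0.6, -0.1, -0.1]
opening: 0.0511
finger_force: 0.0
```

Run:
```python
from h import *
plan([.5403,.0231,.095],120)
d=grab('side'); save('side4.png',cv2.resize(d['image'][130:270,170:350],(720,560)))
```

```text
t 10.55 rot rows 1 each [-0.0005  0.0009  0.0004] | shift total [ 0.0018 -0.0007  0.2213] rows>= 1.327779071950455
```

View pics/side4.png

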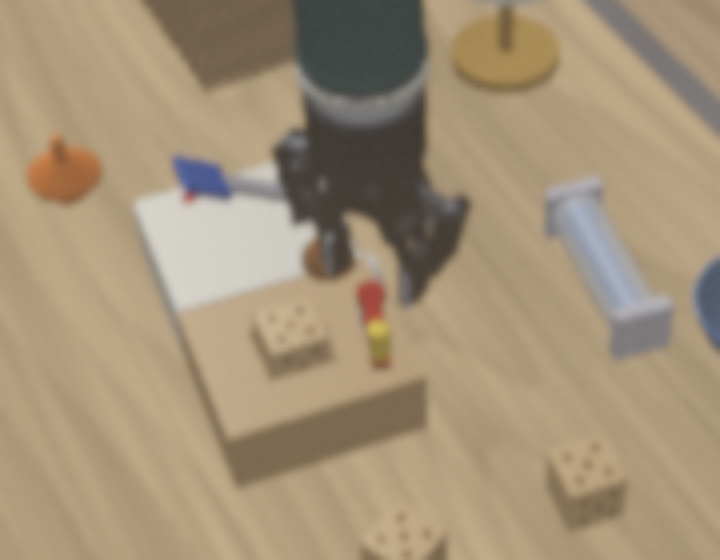

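The crop shows the open fingers straddling the column above the yellow knob at crop (378,335), with the cube seated at (292,335). Going down.

Emit:
{"name": "send_rows", "arguments": {"commands": [[0.002, 0, 0.08, 0, 0, 0], [0, 0, 0.08, 0, 0, 0], [0, 0, 0.06, 0, 0, 0], [0, 0, 0, 0, 0, 0]]}}

```text
time: 11.0
ee_pos: [0.5386, 0.0235, 0.0928]
orientation: [[-0.865, -0.501, -0.004], [-0.501, 0.865, 0.0], [0.003, 0.002, -1.0]]
contact_force: [-0.1, -0.1, 0.1]
opening: 0.051
finger_force: 0.0
```

Emit:
{"name": "send_rows", "arguments": {"commands": [[0, 0, 0, 0, 0, 0], [0, 0, 0, 0, 0, 0], [0, 0, 0, 0, 0, 0], [0, 0, 0, 0, 0, 0], [0, 0, 0, 0, 0, 0]], "gripper": 0.28, "newtons": 20}}

```text
time: 11.5
ee_pos: [0.5399, 0.0229, 0.0954]
orientation: [[-0.866, -0.5, 0.001], [-0.5, 0.866, -0.0], [-0.001, -0.001, -1.0]]
contact_force: [0.1, -0.4, -0.3]
opening: 0.0237
finger_force: 0.0
```

Emit:
{"name": "send_rows", "arguments": {"commands": [[0.0133, 0.0184, 0, 0, 0, 0], [0.0112, 0.0198, 0, 0, 0, 0], [0.0089, 0.0209, 0, 0, 0, 0], [0.0066, 0.0218, 0, 0, 0, 0], [0.0041, 0.0223, 0, 0, 0, 0], [0.0017, 0.0227, 0, 0, 0, 0], [0, 0, 0, 0, 0, 0]]}}

```text
time: 12.2
ee_pos: [0.5079, 0.0499, 0.0947]
orientation: [[-0.866, -0.501, -0.001], [-0.501, 0.866, 0.001], [0.0, 0.001, -1.0]]
contact_force: [-0.1, 0.8, -0.3]
opening: 0.0241
finger_force: 0.0
```

Emit:
{"name": "send_rows", "arguments": {"commands": [[-0.0008, 0.0227, 0, 0, 0, 0], [-0.0033, 0.0225, 0, 0, 0, 0], [-0.0058, 0.022, 0, 0, 0, 0], [-0.0081, 0.0212, 0, 0, 0, 0], [-0.0104, 0.0202, 0, 0, 0, 0], [-0.0126, 0.0189, 0, 0, 0, 0], [0, 0, 0, 0, 0, 0], [0, 0, 0, 0, 0, 0]]}}

```text
time: 13.0
ee_pos: [0.5004, 0.0884, 0.0948]
orientation: [[-0.866, -0.501, 0.0], [-0.501, 0.866, 0.0], [-0.0, -0.0, -1.0]]
contact_force: [0.6, 0.7, -0.7]
opening: 0.0239
finger_force: 0.0
```

Emit:
{"name": "send_rows", "arguments": {"commands": [[-0.008, 0.0107, 0, 0, 0, 0], [-0.004, 0.0053, 0, 0, 0, 0], [0, 0, 0, 0, 0, 0], [0, 0, 0, 0, 0, 0]]}}

```text
time: 13.4
ee_pos: [0.5008, 0.0929, 0.0948]
orientation: [[-0.866, -0.501, -0.0], [-0.501, 0.866, -0.002], [0.001, -0.002, -1.0]]
contact_force: [-0.4, -5.2, 0.8]
opening: 0.0239
finger_force: 2.5
```

The bar is against its stop, reacting with about 5 N. Releasing, lifting and checking.

Emit:
{"name": "send_rows", "arguments": {"commands": [[0, 0, 0, 0, 0, 0], [0, 0, 0, 0, 0, 0], [0, 0, 0, 0, 0, 0], [0, 0, -0.08, 0, 0, 0], [0, 0, -0.14, 0, 0, 0], [0, 0, -0.14, 0, 0, 0], [0, 0, 0, 0, 0, 0]], "gripper": 0.6}}

```text
time: 14.1
ee_pos: [0.505, 0.0945, 0.2083]
orientation: [[-0.866, -0.5, 0.011], [-0.501, 0.866, 0.001], [-0.01, -0.005, -1.0]]
contact_force: [0.5, 1.0, -0.3]
opening: 0.0511
finger_force: 0.0
```

Run:
```python
from h import *
plan([.4852,.2232,.2],83.2)
d=grab('side'); save('side5.png',cv2.resize(d['image'][130:270,170:350],(720,560)))
```

```text
t 14.1 rot rows 5 each [-0.0002  0.0014  0.0819] | shift total [0.1164 0.4182 0.0277] rows>= 2.609421617230841
```

View pics/side5.png

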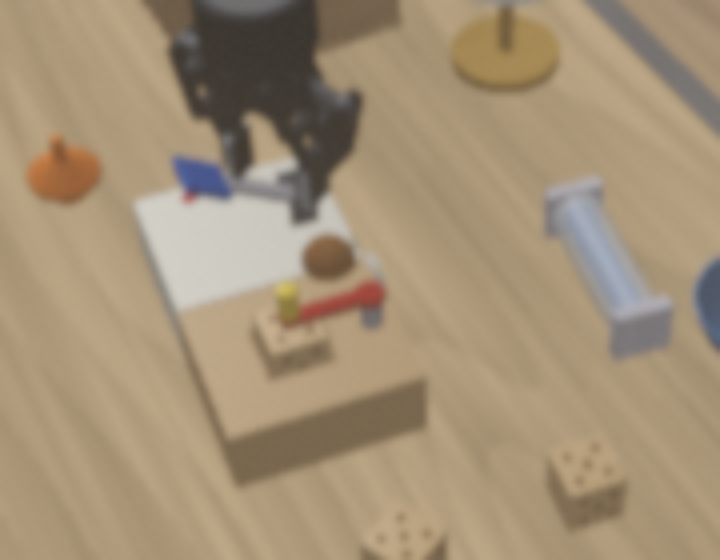

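The crop shows the bar shut over the cube, with the knob at crop (288,300) over the pocket's middle and the cube still home. Now to the paddle, with the fingers shut.

Emit:
{"name": "send_rows", "arguments": {"commands": [[0, 0, 0, 0, 0, 0.0819], [0, 0, 0, 0, 0, 0.0819], [0, 0, 0, 0, 0, 0.0819], [0, 0, 0, 0, 0, 0.0819], [0, 0, 0, 0, 0, 0.0819], [0.029, 0.1045, 0, 0, 0, 0], [0.029, 0.1045, 0, 0, 0, 0], [0.029, 0.1045, 0, 0, 0, 0], [0.029, 0.1045, 0, 0, 0, 0], [0, 0, 0, 0, 0, 0], [0, 0, 0, 0, 0, 0], [0, 0, 0, 0, 0, 0]], "gripper": 0}}

```text
time: 15.35
ee_pos: [0.4808, 0.2219, 0.202]
orientation: [[-0.993, 0.119, -0.001], [0.119, 0.993, -0.001], [0.001, -0.001, -1.0]]
contact_force: [-0.4, -0.3, 0.6]
opening: -0.0
finger_force: 0.0
```

Run:
```python
from h import *
plan([.4852,.2232,.14],83.2)
```

```text
t 15.35 rot rows 1 each [-0.0007 -0.0009 -0.0004] | shift total [-0.0141  0.0061  0.2066] rows>= 1.242701235473053
```

Emit:
{"name": "send_rows", "arguments": {"commands": [[-0.014, 0.005, 0.1, 0, 0, 0], [0, 0, 0.1, 0, 0, 0], [0, 0, 0.04, 0, 0, 0], [0, 0, 0.02, 0, 0, 0], [0, 0, 0.02, 0, 0, 0], [0, 0, 0, 0, 0, 0]]}}

```text
time: 15.95
ee_pos: [0.4856, 0.2229, 0.1186]
orientation: [[-0.993, 0.12, -0.001], [0.12, 0.993, -0.0], [0.001, -0.001, -1.0]]
contact_force: [-0.8, -1.1, 3.3]
opening: -0.0001
finger_force: 1.3
```

Emit:
{"name": "send_rows", "arguments": {"commands": [[0, 0, 0.02, 0, 0, 0], [0, 0, 0.02, 0, 0, 0], [0, 0, 0.02, 0, 0, 0], [0, 0, 0.02, 0, 0, 0], [0, 0, 0.02, 0, 0, 0], [0, 0, 0, 0, 0, 0], [0, 0, 0, 0, 0, 0]]}}

```text
time: 16.65
ee_pos: [0.4845, 0.2237, 0.0889]
orientation: [[-0.993, 0.119, -0.002], [0.119, 0.993, 0.0], [0.002, -0.0, -1.0]]
contact_force: [-4.0, -0.2, 9.5]
opening: 0.0004
finger_force: 4.5
```

Emit:
{"name": "send_rows", "arguments": {"commands": [[0, 0, 0.015, 0, 0, 0], [0, 0, 0.015, 0, 0, 0], [0, 0, 0.01, 0, 0, 0], [0, 0, 0, 0, 0, 0], [0, 0, 0, 0, 0, 0]]}}

```text
time: 17.15
ee_pos: [0.4844, 0.2237, 0.0768]
orientation: [[-0.993, 0.119, -0.002], [0.119, 0.993, 0.0], [0.002, -0.0, -1.0]]
contact_force: [-4.5, 1.1, 8.1]
opening: -0.0
finger_force: 4.0
```

Emit:
{"name": "send_rows", "arguments": {"commands": [[0, 0, 0.007, 0, 0, 0], [0, 0, 0, 0, 0, 0], [0, 0, 0, 0, 0, 0]]}}

```text
time: 17.45
ee_pos: [0.4844, 0.2237, 0.0748]
orientation: [[-0.993, 0.119, -0.002], [0.119, 0.993, 0.0], [0.002, -0.0, -1.0]]
contact_force: [-4.2, 2.8, 7.5]
opening: -0.0002
finger_force: 4.2
```

Emit:
{"name": "send_rows", "arguments": {"commands": [[0, 0, 0.006, 0, 0, 0], [0, 0, 0, 0, 0, 0], [0, 0, 0, 0, 0, 0]]}}

```text
time: 17.75
ee_pos: [0.4844, 0.2237, 0.0738]
orientation: [[-0.993, 0.119, -0.002], [0.119, 0.993, 0.0], [0.002, -0.0, -1.0]]
contact_force: [-6.1, 0.8, 15.8]
opening: -0.0001
finger_force: 8.1
```

The force doubled over the last millimetre, so this is the hard stop. I'll hold there and check once.

Emit:
{"name": "send_rows", "arguments": {"commands": [[0, 0, 0, 0, 0, 0], [0, 0, 0, 0, 0, 0], [0, 0, 0, 0, 0, 0], [0, 0, 0, 0, 0, 0]]}}

```text
time: 18.15
ee_pos: [0.4844, 0.2237, 0.0738]
orientation: [[-0.993, 0.119, -0.002], [0.119, 0.993, 0.0], [0.002, -0.0, -1.0]]
contact_force: [-6.7, 0.9, 15.9]
opening: -0.0002
finger_force: 8.1
```

Run:
```python
from h import *
d=grab('side'); save('side6.png',cv2.resize(d['image'][130:270,170:350],(720,560))); print(read_state()['contact_force'])
```

```text
[-7.22499581 -0.12062054 14.96046718]
```

View pics/side6.png

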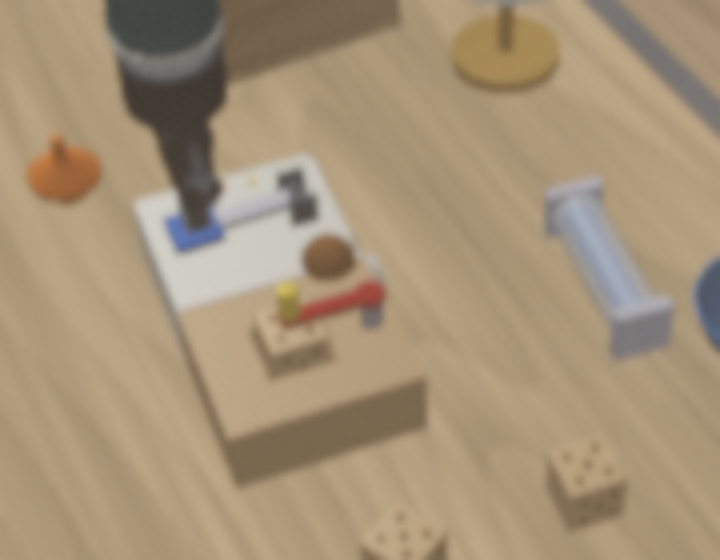

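The crop shows the lever level with the finger tips on the blue paddle at crop (195,230), and the bar still shut over the seated cube. Handing in.

```bash
python3 -c "
from workcell import *
print(hand_in())"
```

```text
the job is handed in; nothing more can be done
None
```

The cube is seated in the pocket, the lock bar is shut over it, and the fingers are holding the paddle down at its bottom stop with about 15 N; I handed the job in at about 18 s, and it returned no verdict.

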